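# Slide a receiver pack under the spring gate of the van's stowage tray

## Task

Stow the blue receiver pack in the steel tray: press down and hold the finger bar with one fingertip so that the spring gate stays up, and with the other fingertip push the pack by the upturned tab of its carrier plate under the gate until the whole pack is behind it, the gate held clear of the pack all the while. Then let the gate spring fully shut over the bare plate between pack and tab and move the hand clear. Slide the pack only, do not pick it up or tip it, and leave the other gear in and around the tray where it is.

Things in the scene. Friction and masses are not known exactly. Their poses are not given: they have to be found in the camera images.
- tray: Fixed galvanised tray, 375 (x) by 300 mm (y). Origin: bench level, in the gate's plane, on the lane's middle line; x points into the tray away from the robot, y left, z up. Floor top z=6 mm. Open apron from x=-225 to 0, its side edges to z=14. Stowage x=8 to 150, fenced to z=42 all round except the 72 mm opening for the lane, which the gate bars.
- lane_stop (a point): Middle of the low stop at the lane's far end, tray x=88, y=0, z=14 mm (stop 50 mm wide, top z=22). The lane is the strip of floor along tray x between two rails, 64 mm apart inside, tops at z=14 mm, from x=-205 to 85.
- shaft (a point): Point on the axis of the gate's rock shaft, tray x=0, y=53, z=28 mm. The 8 mm steel shaft lies along tray x, from x=-210 to 12, left of the lane, in two bearing blocks at x=-203 and x=-34 (8 mm long, 12 mm wide in y, tops z=35).
- gate (a joint): Gate angle, rad: 0 shut (spring-held), grows as the gate flips up about the shaft, stop at 1.0. Pressing the finger bar down raises it; let go, it snaps shut. At 0.7 it clears the pack by 2 mm or more, at 0.9 by 8 mm. About 3 N on the bar's middle starts it, about 4 to 5 N holds it at 0.9.
- blade (a point): Middle of the lower edge of the steel gate blade (3 mm thick, on an arm from the shaft). Shut, the blade bars the lane at tray x=0 from tray y=24 to -42 mm, z=15 to 48 mm, this point at y=0, z=15: the 4 mm carrier plate fits beneath it, the pack does not. Up at 0.9 it leans towards the shaft and reaches z=110 mm, still at tray x=0.
- finger_bar (a point): Middle of the upper face of the flat ribbed steel finger bar on the shaft, left of the lane: 143 mm long (tray x=-188 to -45), 34 wide, 3 thick. Gate shut: it slopes up outward at 0.9 rad, outer edge at z=55, this point at tray (-116, 73, 41). Gate at 0.9: level, face at z=20, over tray y=59 to 93, middle y=76; a tip at that height can slide along x and the gate stays up.
- carrier: Loose, about 0.28 kg: blue receiver pack, 70 (x) by 56 (y) by 24 mm high, screwed on a 4 mm steel plate 58 mm wide. Origin: plate underside below the pack's centre; x towards the gate. Pack x=-35 to 35, top z=28; bare plate x=-94 to -35, its end turned up as a tab. Starts in the lane on the robot's side, nose 6 to 26 mm from the gate. Stowed at tray x=39 or more; meets the stop at 53.
- tab (a point): Middle of the outer (robot-side) face of the carrier's upturned finger tab, at carrier (-94, 0, 22) mm. Tab 44 mm wide, 4 mm thick, top 36 mm above the plate's underside. Pushing this face along tray x slides the pack in. With the pack stowed the tab stays about 42 to 55 mm in front of the gate.
- eyecup: bystander: scratched silver viewfinder eyecup, a flared ring 48 mm across and 30 mm high, in the tray behind the fence; origin under its centre
- lug_block: bystander: copper grounding lug block, 24 x 60 x 28 mm, in the tray behind the fence; origin under its centre
- rack_handle: bystander: white nylon rack handle, an arch 92 mm long (y) and 43 mm high standing on two feet, in the tray behind the fence; origin under its centre
- plug_a: bystander: metal cable plug, a barrel 19 mm across and 52 mm high, standing in the tray behind the fence; origin under its centre
- plug_b: bystander: the same kind of plug standing on the open front apron, right of the lane (tray y about -100); origin under its centre
- tape_roll: bystander: grey roll of tape, 100 mm across, 25 mm high, lying on the bench left of the tray; origin under its centre
- screwdriver: bystander: screwdriver, 190 mm long, lying on the bench right of the tray; origin under its middle
There are look-alikes about, which are no part of the job. What is shaped like the carrier but red or turquoise is not meant.

How it is judged (in metres and radians):
On the way, in this order (a step that is already met when the one before it is completed fails the run):
1. the gate is held up before the pack goes under it (value of joint gate above 0.68 rad and x of carrier in the frame of tray below -0.033 m), for 0.1 s.
2. the gate still held up, the pack is pushed through beneath it (value of joint gate above 0.66 rad and x of carrier in the frame of tray above 0.036 m), for 0.1 s.
At the end, for the whole second after the job is handed in: The gate is shut (within 0.06 rad) in front of the pack; the carrier lies flat in the lane with the whole pack behind the gate (its origin 36 to 60 mm past the gate plane, within 8 mm of the lane's middle) and at rest (value of joint gate below 0.06 rad and x of carrier in the frame of tray between 0.036 and 0.06 m and y of carrier in the frame of tray between -0.008 and 0.008 m and angle between carrier's own z axis and vertical below 0.06 rad and linear speed of carrier below 0.02 m/s); the robot touches nothing.
It fails at once if the carrier is lifted (its origin more than 6 mm above the tray floor) (height (world z) of carrier above 0.012 m).
It fails at once if the carrier is tipped by more than 0.15 rad (angle between carrier's own z axis and vertical above 0.15 rad).
It fails at once if the gate rubs on or drops on the pack (more than 1.5 N) (contact force between gate and carrier above 1.5 N).
It fails at once if another piece of gear is moved by more than 15 mm (distance of any of eyecup, lug_block, rack_handle, plug_a, plug_b, tape_roll, screwdriver from where it was at the start of the episode above 0.015 m).
It also fails if it takes over 38 s, if anything falls off the work surface, if the arm or the gripper's body presses on something with over 40 N, if the wrist force passes 120 N, or if a joint passes its speed limit or range.

## Robot

A 6-joint arm with a two-finger parallel gripper is mounted at the origin on the work surface. World frame = base frame: x ahead of the robot, y to its left, z up, the work surface at z = 0. Lengths are in mm, angles in rad, forces in N, time in s.
With the tool pointing down it reaches from about 350 to 1000 mm from the base axis. Payload 7.1 kg.
Tool frame: the origin (TCP) lies at the very end of the fingers, on their centre line; the grasp point (between the pads) lies 19 mm behind it; z points along the fingers, x is the direction in which the jaws open and shut, and the axes are right-handed (so a half turn about z gives the same grasp; the last joint's range is limited). The gripper opens to 85 mm and grips with 20 to 120 N. Pads are 22 mm wide; open, the fingers measure 114 mm over their backs; the gripper's body (76 mm by 85 mm) begins 54 mm behind the grasp point. The pads swing forward as they close: fully open they stand 13 mm farther back than shut.
Start: joints at [-1.171, 0.423, 1.63, -0, 1.089, -0.019], TCP at [254.18, -570.961, 206.919] pointing down, gripper open.
Joint ranges: [-3, 3], [-0.9, 2.11], [0.09, 2.58], [-1.31, 4.45], [0.11, 2.69], [-2.54, 2.54]. Speed limits (rad/s): [2.39, 2.39, 3.01, 3.14, 3.14, 3.14].

## Interface

Orientations are given as a unit quaternion [x, y, z, w].
In Python, from cell import robot, get_image gives the robot as it stands.
- The arm moves only by the tool step_arm, never from a script. Its argument "deltas" is a list of rows, each a list of 2 entries, a list of its own where there are three numbers: the shift along the tool's x, y, z in mm, then the turn, a rotation vector about the tool's x, y, z in rad. In form: [[[x, y, z], [rx, ry, rz]], ...]. A call has exactly 8 rows; each row is the pose to reach, as a shift and turn from the pose commanded when the call began, along the tool's axes at that moment; what a row does not reach only later rows make up. A row lasts 1/10 s, in which the tool goes at most 50 mm and 8.59 degrees, less where a joint would pass 70% of its speed; a pose out of reach is approached as far as the arm can. A call with a gripper value outside its range is refused whole. "grip" is the gripper's target within -1 to 1 (shut at 1, half-way at 0, fully open at -1), set as the call begins (left out, the last holds). The fingers move at their own pace and stop on an object; the grip force is fixed at half the most. Time passes only in rows, so rows that repeat a pose let the fingers close, or fill a call up. It gives the time, the measured TCP pose, the force and the opening at its end, in the units of the state.
- robot.read_state(): the state, without advancing time (a new reading comes with each control period).
- get_image(name): name is "side" or "top" or "wrist"; returns a dict with "color" (480x640x3 uint8, red, green, blue), "camera_matrix" (3x3 intrinsics, pixels), "R" (3x3) and "t" (3): a world point X has camera coordinates R X + t. Camera axes: x right, y down, z forward; pixel columns grow to the right and rows downward; lengths in mm; the calibration is good to about 2 mm. A picture is of the moment at which its call begins. There is no depth.
- robot.close_job(): hands the job in, once; it reports no verdict.
The state is a dict: "time": time; "joint_positions": joint angles; "qd": joint speeds; "effort": joint torques, N m; "tool_pos": TCP position; "ee_rot": TCP orientation; "ft_force": force on the tool from outside, world axes, zero at the start; "wrist_torque": the same for the moment, N m; "gripper_width": opening from 0.0 (shut) to 1.0 (fully open).
Only numpy, scipy, OpenCV 4.12 (cv2) and the standard library are available. Lean on these libraries where they do the work, as an engineer would, in place of code of your own. Each camera call takes 0.05 s, during which the arm holds its last target.

## Working session

There is one attempt and no reset: what is moved stays moved. The work goes in short steps, Python scripts to look and compute and a tool call to move; the robot and the scene stay as the last step left them, time stands still between calls to the robot, and variables do not carry over. Pictures are saved under pics/ and viewed, and the job is handed in when it is done.

Besides the shell and the picture viewer there is one more tool, called after ">>>" in YAML: its name, and indented under it one key for each argument. step_arm: Moves the arm, as the interface text tells. Its arguments: {"type":"object","properties":{"deltas":{"type":"array"},"grip":{"type":"number"}},"required":["deltas"]}

```bash
mkdir -p pics; ls; python3 - <<'E'
from cell import robot,get_image
import cv2,numpy as np
print(robot.read_state())
for n in("top","side","wrist"):
    i=get_image(n); cv2.imwrite(f"pics/{n}0.png",i["color"][:,:,::-1]); print(n,i["camera_matrix"].tolist(),np.round(i["R"],4).tolist(),i["t"].tolist())
E
```

```text
pics
{'time': 0.0, 'joint_positions': array([-1.17101443e+00,  4.23826067e-01,  1.63066535e+00,  1.58113687e-05,
        1.08864143e+00, -1.89981801e-02]), 'qd': array([-7.01193103e-04, -1.62316709e-04, -5.17240935e-04,  8.03696303e-05,
       -5.90940087e-04,  1.07777440e-03]), 'effort': array([ 3.01885528e-03, -5.57371759e+01, -2.81742865e+01,  5.20720005e-05,
        7.41472759e-03, -9.82356340e-06]), 'tool_pos': array([ 253.9566697 , -570.44356333,  206.16464249]), 'ee_rot': array([ 8.38641375e-01, -5.44683442e-01, -6.33828318e-04, -4.37449045e-04]), 'ft_force': array([ 0.42596785,  0.49063873, -0.57205364]), 'wrist_torque': array([-0.09573777,  0.00389867,  0.02848487]), 'gripper_width': 1.000111010045569}
top [[539.7931061163758, 0.0, 320.49630009819526], [0.0, 539.7931061163758, 248.16417521988743], [0.0, 0.0, 1.0]] [[0.018, -0.9997, -0.0148], [-0.9939, -0.0163, -0.1092], [0.1089, 0.0167, -0.9939]] [-41.61873444154245, 549.2393837567737, 1220.1013636053967]
side [[490.99222080955684, 0.0, 318.16427739109736], [0.0, 490.99222080955684, 241.59060058950263], [0.0, 0.0, 1.0]] [[-0.9976, -0.0698, 0.0031], [-0.0559, 0.7705, -0.635], [0.042, -0.6337, -0.7725]] [538.2872329545669, 91.8130036929863, 1089.0780729778537]
wrist [[373.53220474269074, 0.0, 326.04214527080387], [0.0, 373.53220474269074, 243.52601192893502], [0.0, 0.0, 1.0]] [[0.407, -0.9134, -0.0017], [-0.8706, -0.3885, 0.3019], [-0.2764, -0.1214, -0.9533]] [-625.1241914577473, -39.810027118854265, 380.67683030315095]
```

View pics/top0.png

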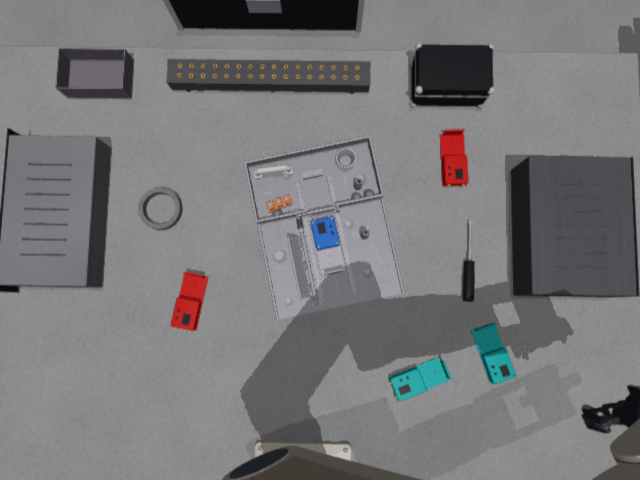

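View pics/side0.png

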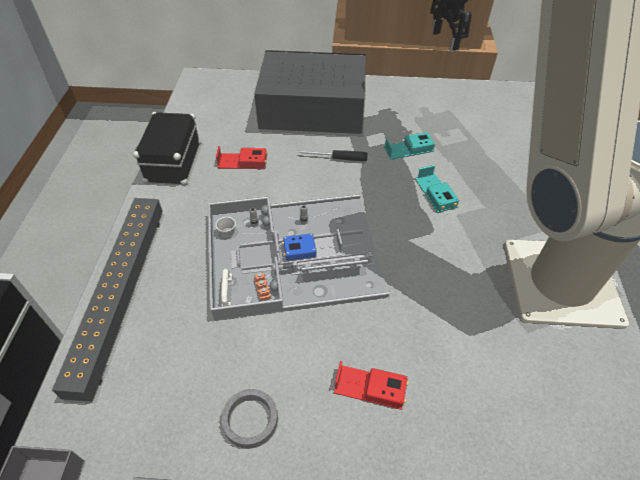

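View pics/wrist0.png

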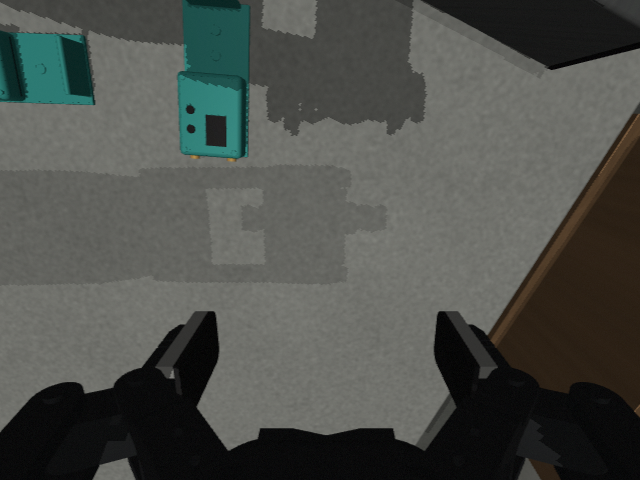

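The only blue pack is in the tray, at top pixel (326,233). The red ones at (454,158) and (188,300) and the turquoise ones at (420,378) and (495,353) are look-alikes. I'll enlarge the tray to confirm.

```bash
python3 - <<'E'
import cv2
a=cv2.imread("pics/top0.png")[125:325,235:415]
b=cv2.imread("pics/side0.png")[185:325,200:395]
cv2.imwrite("pics/t1.png",cv2.resize(a[:110],None,fx=4.4,fy=4.4,interpolation=cv2.INTER_CUBIC))
cv2.imwrite("pics/t2.png",cv2.resize(a[80:],None,fx=4.4,fy=4.4,interpolation=cv2.INTER_CUBIC))
cv2.imwrite("pics/s1.png",cv2.resize(b,None,fx=4,fy=4,interpolation=cv2.INTER_CUBIC))
E
```

```text
(no output)
```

View pics/t1.png

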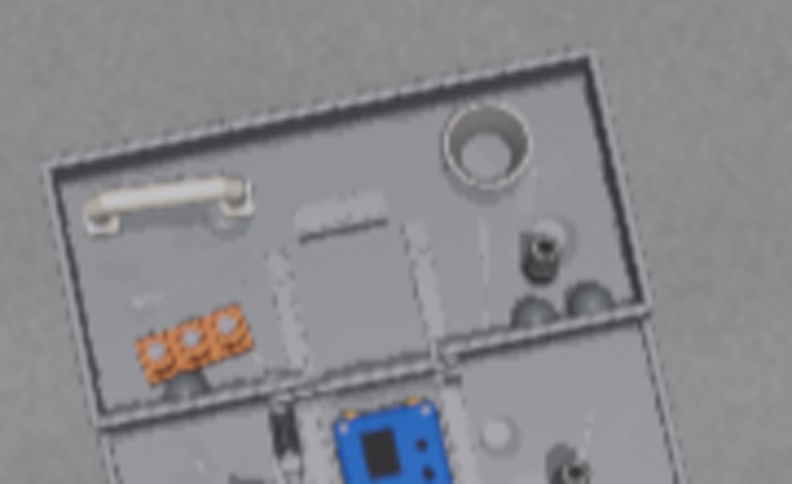

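View pics/t2.png

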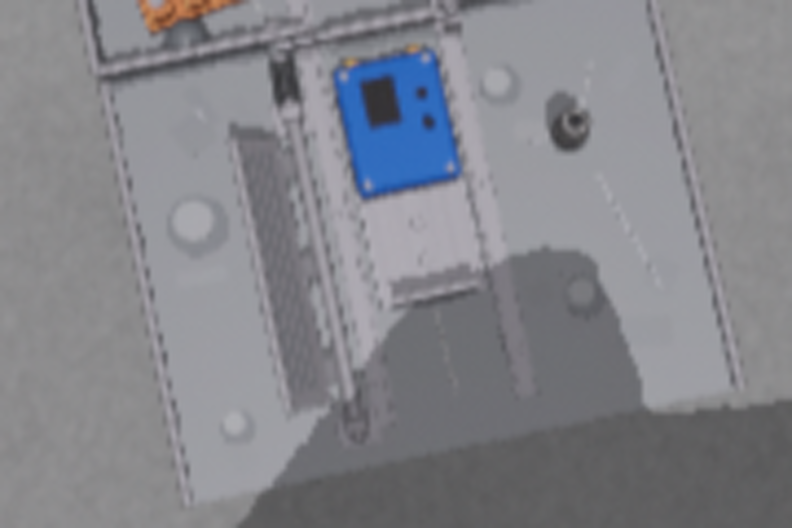

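View pics/s1.png

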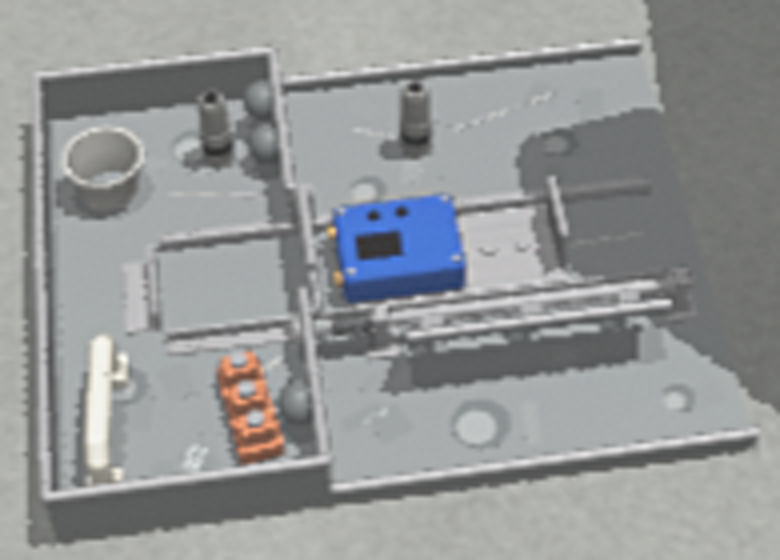

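```bash
cat > h.py <<'E'
import numpy as np, cv2
from scipy.optimize import least_squares
from cell import robot,get_image
cams={}
def cam(n):
    if n not in cams: cams[n]=get_image(n)
    return cams[n]
def proj(c,X):
    X=np.asarray(X,float).reshape(-1,3); q=X@np.array(c["R"]).T+np.array(c["t"]); p=q@np.array(c["camera_matrix"]).T
    return p[:,:2]/p[:,2:]
def T(p,X):
    X=np.asarray(X,float).reshape(-1,3); c,s=np.cos(p[2]),np.sin(p[2])
    return np.c_[p[0]+c*X[:,0]-s*X[:,1],p[1]+s*X[:,0]+c*X[:,1],X[:,2]]
E
cat > fit.py <<'E'
from h import *
t2=lambda u,v:(235+u/4.4,205+v/4.4)
t1=lambda u,v:(235+u/4.4,125+v/4.4)
s1=lambda u,v:(200+u/4,185+v/4)
obs=[("top",(150,150,42),t1(47,167)),("top",(150,-150,42),t1(595,55)),("top",(-225,150,14),t2(190,502)),("top",(-225,-150,14),t2(740,387)),
("side",(150,-150,42),s1(38,75)),("side",(150,150,42),s1(45,497)),("side",(-225,150,14),s1(755,433)),("side",(-225,-150,14),s1(640,45))]
r=lambda p,o,z=0:np.concatenate([proj(cam(n),T(p,np.array(X)+[0,0,z]))[0]-q for n,X,q in o])
s=least_squares(r,[600,0,0.2],args=(obs,),x_scale=[100,100,.1],loss="soft_l1")
print("tray",s.x); print(np.round(r(s.x,obs).reshape(-1,2),1).tolist())
ob=[("top",(-94,22,36),t2(393,303)),("top",(-94,-22,36),t2(480,286)),("top",(35,28,28),t2(335,70)),("top",(35,-28,28),t2(433,50)),("top",(-35,28,28),t2(362,197)),("top",(-35,-28,28),t2(460,175))]
c=least_squares(r,[600,0,0.2],args=(ob,6),x_scale=[100,100,.1])
print("carrier",c.x); print(np.round(r(c.x,ob,6).reshape(-1,2),1).tolist())
d=c.x-s.x; k,q=np.cos(s.x[2]),np.sin(s.x[2]); print("carrier in tray",k*d[0]+q*d[1],-q*d[0]+k*d[1],d[2])
st=robot.read_state(); print(st["time"])
w=get_image("wrist"); C=-np.array(w["R"]).T@np.array(w["t"]); from scipy.spatial.transform import Rotation as Ro
print("wristcam in tool",Ro.from_quat(st["ee_rot"]).inv().apply(C-st["tool_pos"]), "tool axes",np.round(Ro.from_quat(st["ee_rot"]).as_matrix(),3).tolist())
E
python3 fit.py
```

```text
tray [ 6.34576868e+02 -3.17511184e+01  2.23886922e-01]
[[-0.7, -0.6], [0.2, -1.2], [-0.7, 1.3], [1.1, 0.8], [-0.8, -0.3], [-0.5, 0.1], [0.7, 0.2], [0.4, -1.2]]
carrier [ 5.85422798e+02 -4.28747322e+01  2.31702794e-01]
[[0.4, 0.4], [-0.5, 0.1], [-0.8, -0.2], [0.5, -0.7], [-0.5, 0.3], [0.9, 0.1]]
carrier in tray -50.39695342139981 0.0672570224468938 0.007815871970842214
0.25
wristcam in tool [   1.0304415   -77.16096962 -167.65633495] tool axes [[0.407, -0.914, -0.0], [-0.914, -0.407, 0.001], [-0.001, -0.0, -1.0]]
```

Confirmed: blue pack on its plate with the upturned tab toward the robot, and the gate and ribbed finger bar to its left. The carrier is at tray x≈-50, y≈0. Next I compute the approach moves.

```bash
cat > go.py <<'E'
import sys
from h import *
from scipy.spatial.transform import Rotation as Ro
P=[634.58,-31.75,0.2239]
def rel(txyz,n=1,yawoff=0,P=P):
    st=robot.read_state(); R0=Ro.from_quat(st["ee_rot"])
    g=T(P,txyz)[0]; a=P[2]+yawoff
    tx=np.array([-np.sin(a),np.cos(a),0]); ty=np.array([np.cos(a),np.sin(a),0]); Rg=Ro.from_matrix(np.c_[tx,ty,[0,0,-1]])
    d=R0.inv().apply(g-st["tool_pos"]); rv=(R0.inv()*Rg).as_rotvec()
    R=np.array(P[:2]); c,s=np.cos(P[2]),np.sin(P[2]); e=st["tool_pos"][:2]-R
    print("t",round(st["time"],2),"world goal",g.round(1),"tcp in tray",np.round([c*e[0]+s*e[1],-s*e[0]+c*e[1],st["tool_pos"][2]],1),"F",np.round(st["ft_force"],1),"w",round(st["gripper_width"],3))
    print("shift",d.round(1),"turn",rv.round(4))
if __name__=="__main__": rel([float(v) for v in sys.argv[1:4]])
E
python3 go.py -165 38 130
```

```text
t 0.3 world goal [465.3 -31.3 130. ] tcp in tray [-490.7 -441.1  206.7] F [-0.4 -0.8 -0.2] w 1.001
shift [-407.  -412.3   76.9] turn [-7.0000e-04  1.0000e-04 -2.9467e+00]
```

>>> step_arm:
  deltas:
    - [[-15, -15, 0], [0, 0, -0.12]]
    - [[-35, -35, 0], [0, 0, -0.26]]
    - [[-60, -60, 0], [0, 0, -0.4]]
    - [[-85, -85, 0], [0, 0, -0.54]]
    - [[-110, -110, 0], [0, 0, -0.68]]
    - [[-135, -135, 0], [0, 0, -0.82]]
    - [[-160, -160, 0], [0, 0, -0.96]]
    - [[-185, -185, 0], [0, 0, -1.1]]
  grip: -0.46

```text
time: 1.1
tool_pos: [348.3, -325.4, 207.0]
ee_rot: [1.0, -0.023, 0.0, 0.0]
ft_force: [1.5, 0.0, 1.0]
gripper_width: 0.731
```

```bash
python3 go.py -165 38 130
```

```text
t 1.1 world goal [465.3 -31.3 130. ] tcp in tray [-344.4 -222.8  207. ] F [1.5 0.  1. ] w 0.731
shift [ 103.2 -299.2   77. ] turn [ 4.0000e-04 -0.0000e+00 -1.8412e+00]
```

>>> step_arm:
  deltas:
    - [[10, -27, 0], [0, 0, -0.12]]
    - [[22, -62, 0], [0, 0, -0.25]]
    - [[34, -98, 0], [0, 0, -0.38]]
    - [[46, -134, 0], [0, 0, -0.52]]
    - [[58, -170, 0], [0, 0, -0.66]]
    - [[70, -205, 0], [0, 0, -0.8]]
    - [[82, -238, 0], [0, 0, -0.94]]
    - [[90, -260, 0], [0, 0, -1.08]]

```text
time: 1.9
tool_pos: [452.0, -69.8, 207.1]
ee_rot: [0.869, 0.495, 0.0, 0.0]
ft_force: [-0.5, 0.1, -0.1]
gripper_width: 0.732
```

```bash
python3 go.py -165 38 130
```

```text
t 1.9 world goal [465.3 -31.3 130. ] tcp in tray [-186.4    3.5  207.1] F [-0.5  0.1 -0.1] w 0.732
shift [39.8 -8.3 77.1] turn [ 6.000e-04 -2.000e-04 -7.596e-01]
```

>>> step_arm:
  deltas:
    - [[6, -1, 10], [0, 0, -0.12]]
    - [[12, -2, 22], [0, 0, -0.26]]
    - [[18, -4, 34], [0, 0, -0.4]]
    - [[24, -5, 46], [0, 0, -0.54]]
    - [[30, -6, 58], [0, 0, -0.66]]
    - [[36, -7, 70], [0, 0, -0.74]]
    - [[40, -8, 77], [0, 0, -0.76]]
    - [[40, -8, 77], [0, 0, -0.76]]

```text
time: 2.7
tool_pos: [464.6, -33.0, 129.2]
ee_rot: [0.627, 0.779, -0.0, -0.001]
ft_force: [-0.3, 0.0, 0.2]
gripper_width: 0.728
```

```bash
python3 go.py -165 38 60; python3 - <<'E'
from h import *
for n,b,f in(("top",(230,120,420,330),3),("side",(190,130,420,330),3.4)):
    i=get_image(n)["color"][:,:,::-1]; cv2.imwrite(f"pics/{n}2.png",i); x,y,X,Y=b
    cv2.imwrite(f"pics/{n}2c.png",cv2.resize(i[y:Y,x:X],None,fx=f,fy=f,interpolation=cv2.INTER_CUBIC))
cv2.imwrite("pics/w2.png",get_image("wrist")["color"][:,:,::-1])
E
```

```text
t 2.7 world goal [465.3 -31.3  60. ] tcp in tray [-166.    36.5  129.2] F [-0.3  0.   0.2] w 0.728
shift [ 1.4  1.1 69.2] turn [-0.0016 -0.0006 -0.0075]
```

View pics/side2c.png

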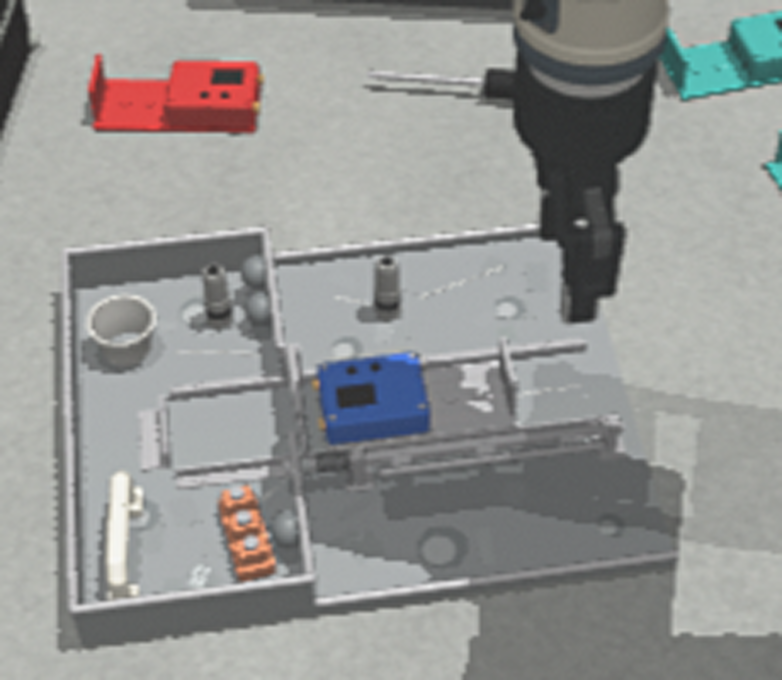

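View pics/w2.png

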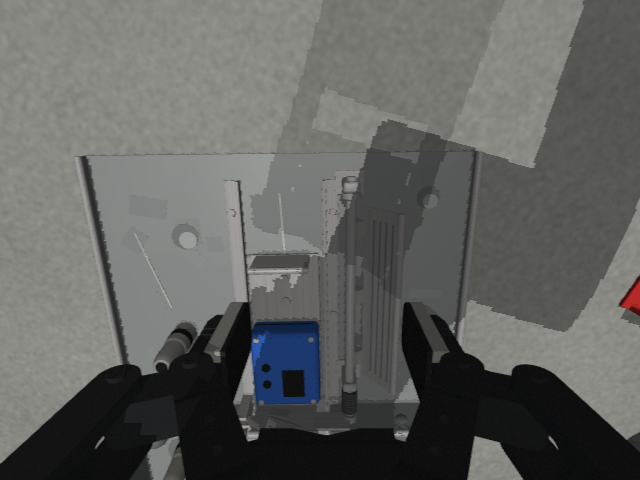

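View pics/top2c.png

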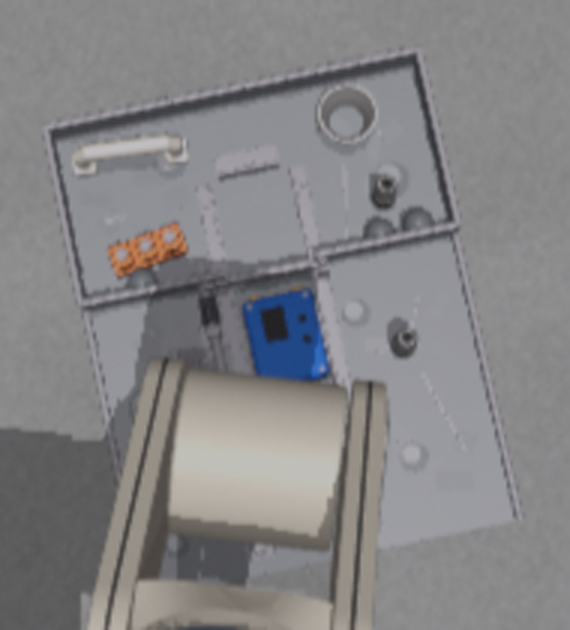

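The top camera is blocked by the arm. The wrist view is useful: apron corners (80,157) and (478,152), tab around (285,260), finger bar at columns 370–405. I'll check the fit against it.

```bash
python3 - <<'E'
from h import *
from go import P
i=get_image("wrist"); im=i["color"][:,:,::-1].copy()
c=i
z=6
pts=[(-225,150,14),(-225,-150,14),(-188,62.4,28),(-188,83.6,54),(-45,83.6,54),(-45,62.4,28),(-205,-32,14),(-205,32,14),(-210,53,32)]
for p in pts: print(p,proj(c,T(P,p))[0].round(1))
for p in [(-94,22,42),(-94,-22,42),(35,28,34),(35,-28,34),(-35,28,34),(-35,-28,34)]: print(p,proj(c,T([585.4,-42.9,.2277],p))[0].round(1))
cv2.imwrite("pics/w3c.png",cv2.resize(im[140:330,220:430],None,fx=3.8,fy=3.1,interpolation=cv2.INTER_CUBIC))
E
```

```text
(-225, 150, 14) [481.4 148.7]
(-225, -150, 14) [ 75.6 151.9]
(-188, 62.4, 28) [363.4 202.8]
(-188, 83.6, 54) [398.9 210.3]
(-45, 83.6, 54) [389.5 389.6]
(-45, 62.4, 28) [359.6 369.1]
(-205, -32, 14) [237.1 177.9]
(-205, 32, 14) [321.8 177.2]
(-210, 53, 32) [351.3 173.2]
(-94, 22, 42) [308.2 265.6]
(-94, -22, 42) [248.2 266.2]
(35, 28, 34) [319.6 403. ]
(35, -28, 34) [254.2 403.6]
(-35, 28, 34) [318.1 330.9]
(-35, -28, 34) [248.2 331.6]
```

View pics/w3c.png

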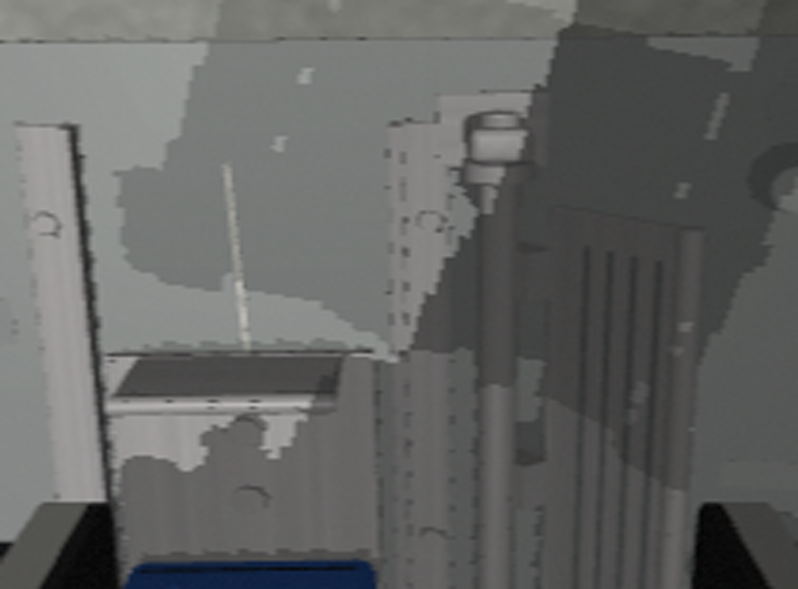

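>>> step_arm:
  deltas:
    - [[0.5, 0.5, 8], [0, 0, -0.007]]
    - [[1, 1, 18], [0, 0, -0.007]]
    - [[2, 2, 30], [0, 0, -0.007]]
    - [[2, 2, 42], [0, 0, -0.007]]
    - [[2, 2, 54], [0, 0, -0.007]]
    - [[2, 2, 62], [0, 0, -0.007]]
    - [[2, 2, 66], [0, 0, -0.007]]
    - [[2, 2, 66], [0, 0, -0.007]]

```text
time: 3.7
tool_pos: [466.3, -30.9, 63.2]
ee_rot: [0.624, 0.782, -0.0, -0.001]
ft_force: [-0.7, 0.0, -0.9]
gripper_width: 0.731
```

```bash
python3 go.py -165 38 20; cat > look.py <<'E'
import sys
from h import *
k=sys.argv[1]
i=get_image("side"); b=i["color"][:,:,::-1]
cv2.imwrite(f"pics/s_{k}.png",cv2.resize(b[200:320,260:420],None,fx=5,fy=5,interpolation=cv2.INTER_CUBIC))
cv2.imwrite(f"pics/w_{k}.png",get_image("wrist")["color"][:,:,::-1])
E
python3 look.py a
```

```text
t 3.7 world goal [465.3 -31.3  20. ] tcp in tray [-163.9   38.2   63.2] F [-0.7  0.  -0.9] w 0.731
shift [-0.2 -1.  43.2] turn [-0.0013 -0.0004  0.0002]
```

View pics/s_a.png

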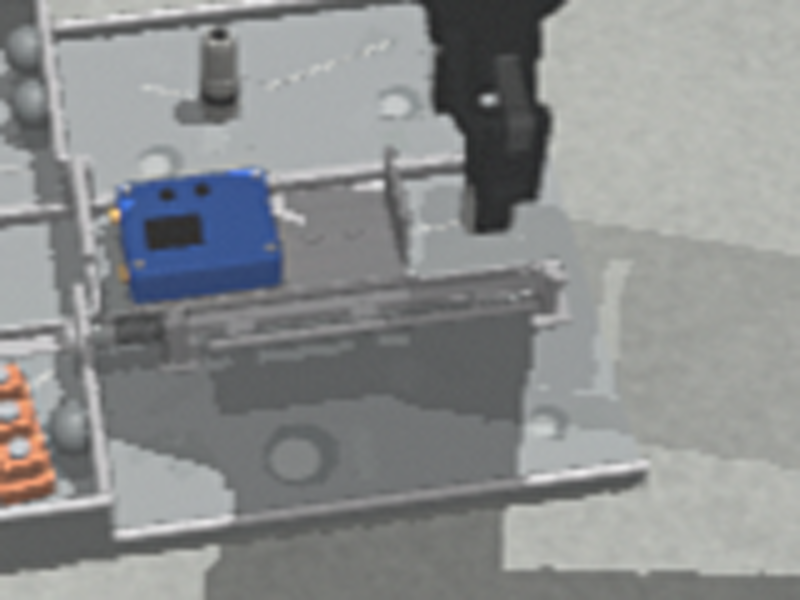

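View pics/w_a.png

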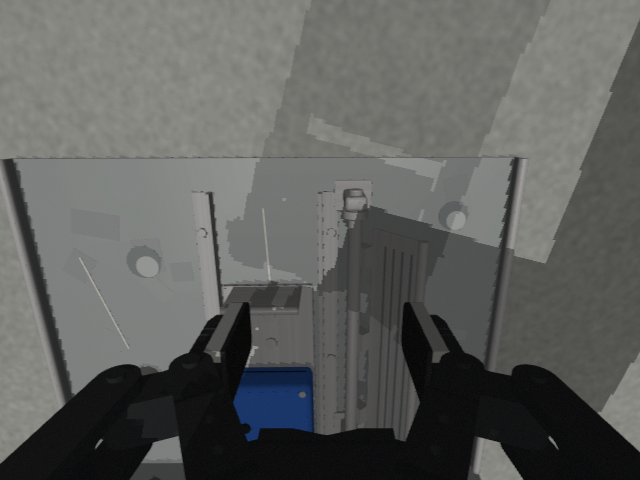

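```bash
python3 - <<'E'
from h import *
from go import P
from scipy.spatial.transform import Rotation as Ro
st=robot.read_state(); R=Ro.from_quat(st["ee_rot"])
def solve(n,q,ty):
    c=cam(n); f=lambda a: proj(c,st["tool_pos"]+R.apply([a[0],ty,a[1]]))[0]-q
    return least_squares(f,[0,0]).x
for q in [(250,303),(403,303),(433,345),(215,345)]:
    for ty in(-11,11): print("wrist tool x,z",q,ty,solve("wrist",q,ty).round(1))
c=cam("side")
q=np.array([358.4,246.4])
for y in (36,42): print("side tip tool y,z",least_squares(lambda a: proj(c,st["tool_pos"]+R.apply([y,a[0],a[1]]))[0]-q,[0,0]).x.round(1))
E
```

```text
wrist tool x,z (250, 303) -11 [-30.6 -35.9]
wrist tool x,z (250, 303) 11 [-40.5   8.1]
wrist tool x,z (403, 303) -11 [ 29.  -35.9]
wrist tool x,z (403, 303) 11 [39.   8.1]
wrist tool x,z (433, 345) -11 [ 32.7 -65.1]
wrist tool x,z (433, 345) 11 [ 44.  -30.8]
wrist tool x,z (215, 345) -11 [-35.9 -65.1]
wrist tool x,z (215, 345) 11 [-47.6 -30.9]
side tip tool y,z [ -4.3 -28.4]
side tip tool y,z [ -2.5 -36.1]
```

```bash
python3 - <<'E'
from h import *
from scipy.spatial.transform import Rotation as Ro
c=cam("side")
print("start TCP px", proj(c,[254,-570.4,206.2]))
st=robot.read_state(); R=Ro.from_quat(st["ee_rot"])
im=c["color"][:,:,::-1]
print("now TCP", proj(c,st["tool_pos"]))
b=cv2.imread("pics/side0.png")[0:60,410:490]; cv2.imwrite("pics/g0.png",cv2.resize(b,None,fx=8,fy=8,interpolation=cv2.INTER_CUBIC))
g=cv2.resize(im[190:265,310:400],None,fx=8,fy=8,interpolation=cv2.INTER_CUBIC)
g=np.clip(g.astype(float)*1.8,0,255).astype(np.uint8)
for x in(-36,36):
    for z in (0,-36):
        p=proj(c,st["tool_pos"]+R.apply([x,0,z]))[0]; print(x,z,p); cv2.circle(g,tuple(int(v) for v in (p-[310,190])*8),4,(0,0,255) if x>0 else (0,255,0),-1)
cv2.imwrite("pics/g1.png",g)
E
```

```text
start TCP px [[440.87290273  55.73957371]]
now TCP [[352.17731723 242.01117045]]
-36 0 [349.01382423 229.74238595]
-36 -36 [349.88014647 218.98019622]
36 0 [355.47601774 254.80432211]
36 -36 [356.55516272 244.24761079]
```

View pics/g1.png

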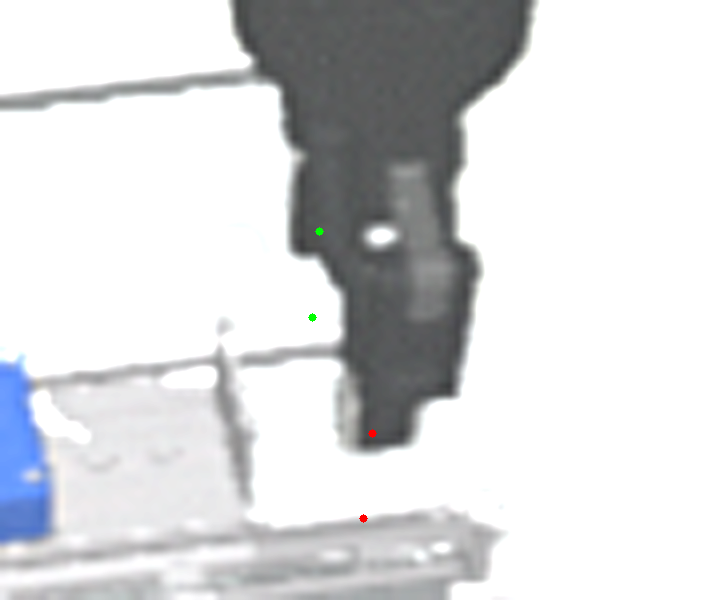

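View pics/g0.png

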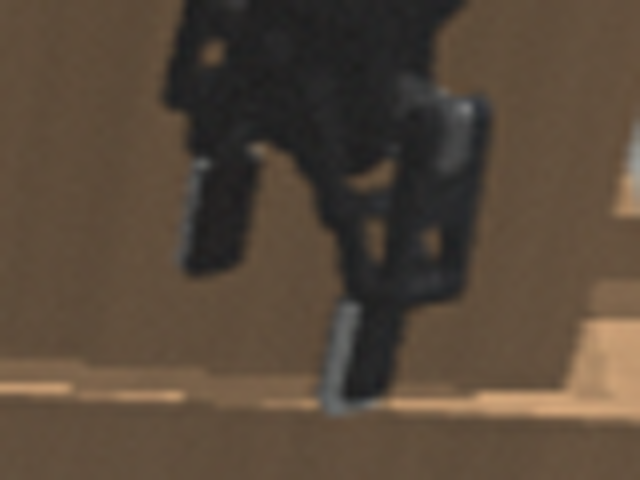

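Both the side view and the wrist view put the real fingertips about 33 mm behind the reported TCP, so I go down by sight and force rather than by the nominal TCP.

>>> step_arm:
  deltas:
    - [[0, 0, 5], [0, 0, 0]]
    - [[0, 0, 12], [0, 0, 0]]
    - [[0, 0, 19], [0, 0, 0]]
    - [[0, 0, 25], [0, 0, 0]]
    - [[0, 0, 29], [0, 0, 0]]
    - [[0, 0, 31], [0, 0, 0]]
    - [[0, 0, 31], [0, 0, 0]]
    - [[0, 0, 31], [0, 0, 0]]

```text
time: 4.75
tool_pos: [466.8, -31.0, 33.0]
ee_rot: [0.624, 0.782, 0.0, 0.0]
ft_force: [-0.1, -0.6, -0.2]
gripper_width: 0.729
```

```bash
python3 go.py -165 38 -13;python3 look.py b; python3 - <<'E'
import cv2,numpy as np
for f in("s_b","w_b"):
    a=cv2.imread(f"pics/{f}.png"); cv2.imwrite(f"pics/{f}.png",np.clip(a*1.5,0,255).astype(np.uint8))
E
```

```text
t 4.75 world goal [465.3 -31.3 -13. ] tcp in tray [-163.5   38.    33. ] F [-0.1 -0.6 -0.2] w 0.729
shift [-0.  -1.5 46. ] turn [ 0.     -0.      0.0003]
```

View pics/s_b.png

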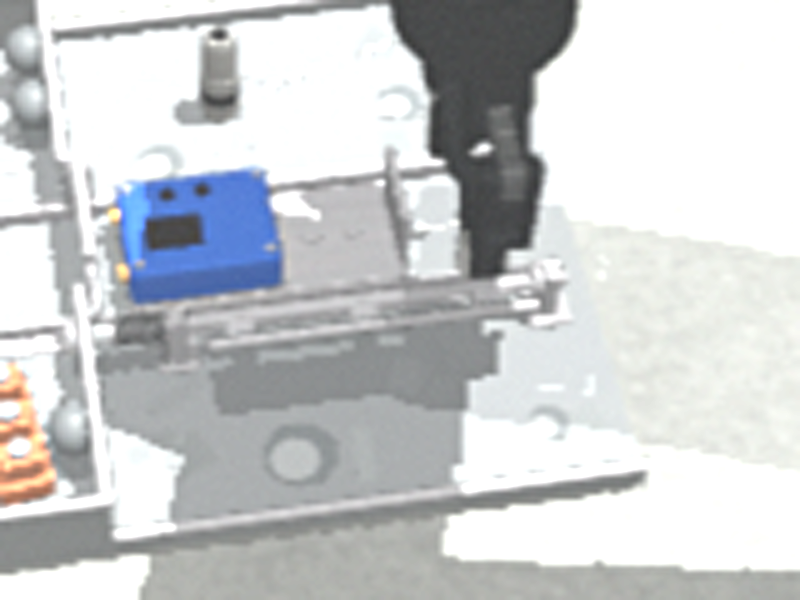

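View pics/w_b.png

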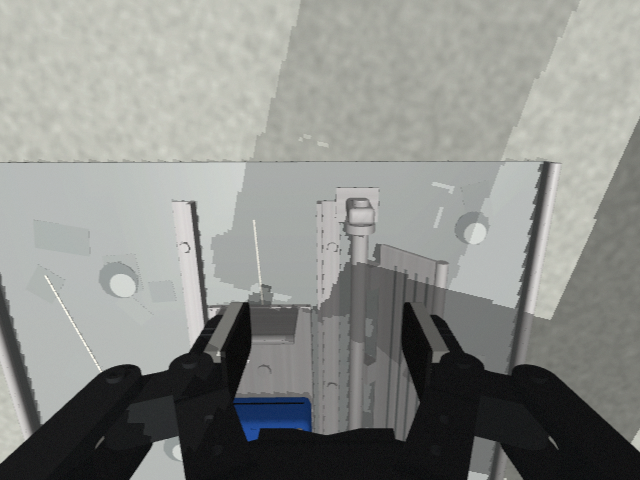

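>>> step_arm:
  deltas:
    - [[0, 0, 4], [0, 0, 0]]
    - [[0, 0, 8], [0, 0, 0]]
    - [[0, 0, 12], [0, 0, 0]]
    - [[0, 0, 15], [0, 0, 0]]
    - [[0, 0, 18], [0, 0, 0]]
    - [[0, 0, 21], [0, 0, 0]]
    - [[0, 0, 24], [0, 0, 0]]
    - [[0, 0, 24], [0, 0, 0]]

```text
time: 5.65
tool_pos: [466.9, -31.0, 8.7]
ee_rot: [0.624, 0.782, 0.0, 0.0]
ft_force: [-0.3, -1.5, 2.3]
gripper_width: 0.728
```

```bash
python3 go.py -165 38 -13; cat > look.py <<'E'
import sys
from h import *
k=sys.argv[1]
i=get_image("side"); b=np.clip(i["color"][:,:,::-1]*1.5,0,255).astype(np.uint8)
cv2.imwrite(f"pics/s_{k}.png",cv2.resize(b[200:320,260:420],None,fx=5,fy=5,interpolation=cv2.INTER_CUBIC))
cv2.imwrite(f"pics/w_{k}.png",np.clip(get_image("wrist")["color"][:,:,::-1]*1.5,0,255).astype(np.uint8))
E
python3 look.py c
```

```text
t 5.65 world goal [465.3 -31.3 -13. ] tcp in tray [-163.3   37.9    8.7] F [-0.3 -1.5  2.3] w 0.728
shift [ 0.1 -1.7 21.7] turn [0.0003 0.0001 0.0003]
```

View pics/s_c.png

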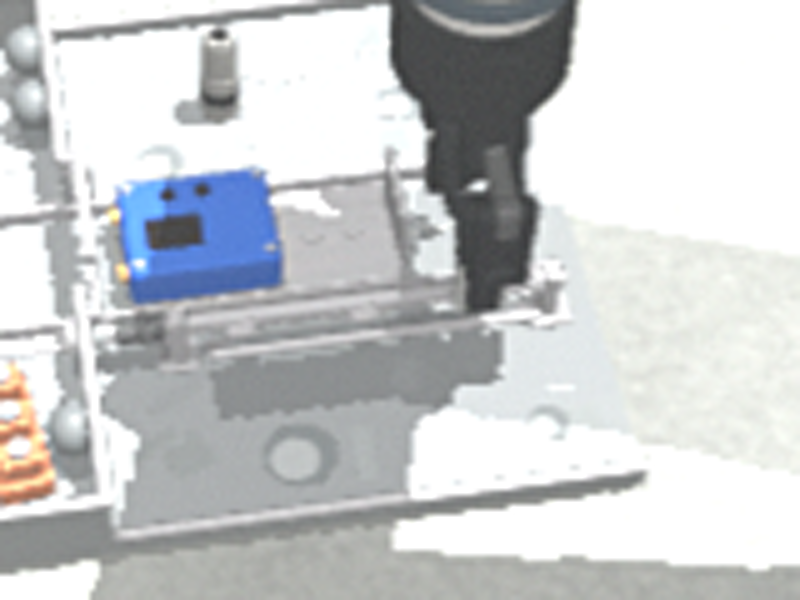

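View pics/w_c.png

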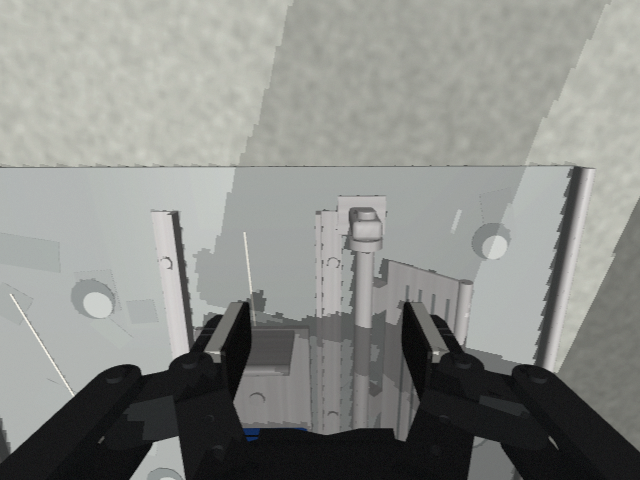

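Contact has begun (2.3 N) on the bar at the fingertip, around (485,305) in the side crop, and the tab finger is clear of the tab. I keep pressing.

>>> step_arm:
  deltas:
    - [[0, 0, 3], [0, 0, 0]]
    - [[0, 0, 6], [0, 0, 0]]
    - [[0, 0, 9], [0, 0, 0]]
    - [[0, 0, 11], [0, 0, 0]]
    - [[0, 0, 13], [0, 0, 0]]
    - [[0, 0, 15], [0, 0, 0]]
    - [[0, 0, 16], [0, 0, 0]]
    - [[0, 0, 16], [0, 0, 0]]

```text
time: 6.55
tool_pos: [466.9, -31.2, -7.2]
ee_rot: [0.624, 0.782, 0.0, 0.0]
ft_force: [1.3, -2.7, 4.7]
gripper_width: 0.728
```

```bash
python3 go.py -165 38 -13; python3 look.py d
```

```text
t 6.55 world goal [465.3 -31.3 -13. ] tcp in tray [-163.4   37.8   -7.2] F [ 1.3 -2.7  4.7] w 0.728
shift [ 0.2 -1.6  5.8] turn [0.0002 0.0002 0.0003]
```

View pics/s_d.png

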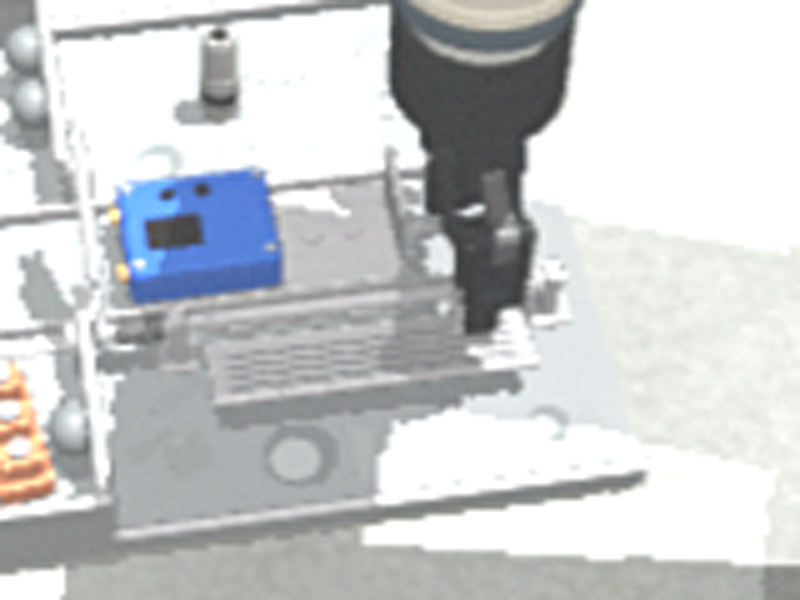

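View pics/w_d.png

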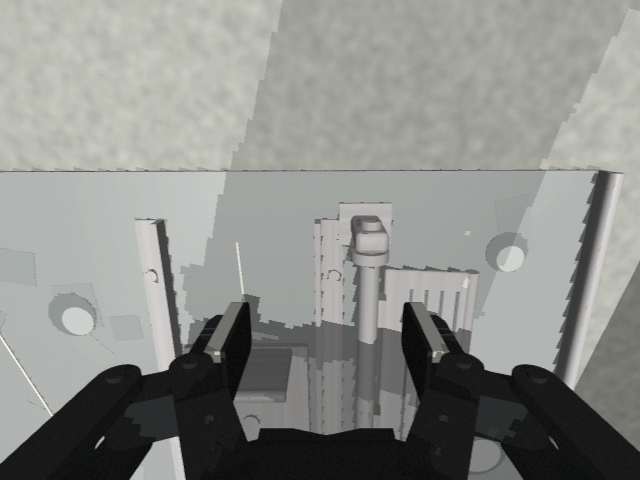

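>>> step_arm:
  deltas:
    - [[0, 0, 1], [0, 0, 0]]
    - [[0, 0, 2], [0, 0, 0]]
    - [[0, 0, 3], [0, 0, 0]]
    - [[0, 0, 4], [0, 0, 0]]
    - [[0, 0, 5], [0, 0, 0]]
    - [[0, 0, 5], [0, 0, 0]]
    - [[0, 0, 5], [0, 0, 0]]
    - [[0, 0, 5], [0, 0, 0]]

```text
time: 7.45
tool_pos: [467.3, -31.8, -11.5]
ee_rot: [0.623, 0.782, 0.0, 0.001]
ft_force: [-0.3, -8.2, 11.4]
gripper_width: 0.731
```

```bash
python3 go.py -165 38 -13; python3 look.py e; python3 - <<'E'
from h import *
i=get_image("side")["color"][:,:,::-1]
cv2.imwrite("pics/g_e.png",cv2.resize(np.clip(i*1.2,0,255).astype(np.uint8)[215:290,240:340],None,fx=8,fy=8,interpolation=cv2.INTER_CUBIC))
E
```

```text
t 7.45 world goal [465.3 -31.3 -13. ] tcp in tray [-163.1   37.1  -11.5] F [-0.3 -8.2 11.4] w 0.731
shift [ 0.9 -1.9  1.5] turn [0.0011 0.0011 0.0007]
```

View pics/s_e.png

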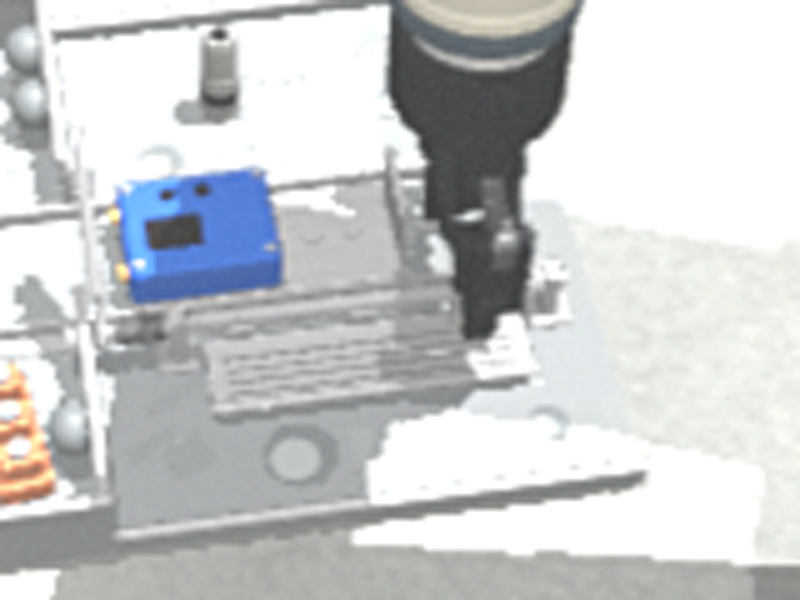

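View pics/g_e.png

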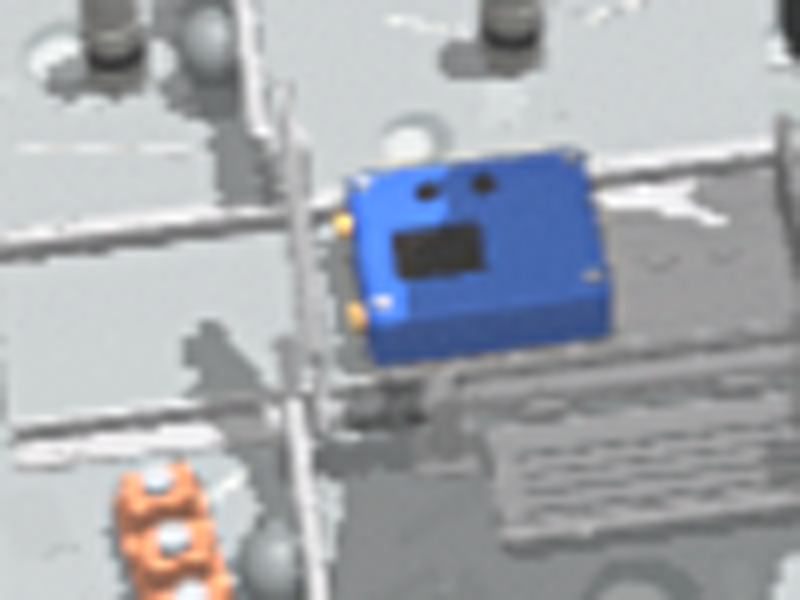

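View pics/w_e.png

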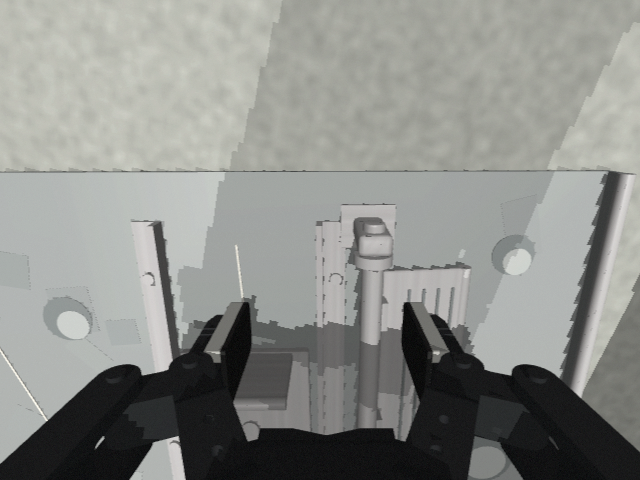

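```bash
python3 - <<'E'
from h import *
from go import P
c=cam("side")
for th in (0.6,.7,.8,.9,1.0):
    a=.9-th; 
    o=[]
    for x in(-45,-188):
      for r in(6,40):
        y=53+r*np.cos(a)+8*np.sin(a); z=28+r*np.sin(a)-8*np.cos(a)
        o.append(((proj(c,T(P,(x,y,z)))[0]-[260,200])*5).round(0).tolist())
    # blade tip top
    b=[]
    for yy,zz in((-42,15),(-42,48),(24,15),(24,48)):
        ry,rz=yy-53,zz-28; b.append(((proj(c,T(P,(0,53+ry*np.cos(th)+rz*np.sin(th),28-ry*np.sin(th)+rz*np.cos(th))))[0]-[240,215])*8).round(0).tolist())
    print(th,o,"blade",b)
E
```

```text
0.6 [[203.0, 342.0], [213.0, 388.0], [520.0, 303.0], [538.0, 348.0]] blade [[278.0, 77.0], [278.0, 61.0], [306.0, 310.0], [307.0, 302.0]]
0.7 [[203.0, 342.0], [213.0, 394.0], [520.0, 303.0], [537.0, 354.0]] blade [[278.0, 69.0], [280.0, 66.0], [306.0, 305.0], [308.0, 309.0]]
0.8 [[203.0, 342.0], [213.0, 399.0], [519.0, 303.0], [536.0, 359.0]] blade [[278.0, 65.0], [281.0, 74.0], [305.0, 301.0], [309.0, 317.0]]
0.9 [[203.0, 341.0], [213.0, 404.0], [519.0, 302.0], [535.0, 363.0]] blade [[279.0, 65.0], [283.0, 86.0], [305.0, 299.0], [311.0, 326.0]]
1.0 [[203.0, 340.0], [213.0, 407.0], [518.0, 302.0], [534.0, 366.0]] blade [[280.0, 68.0], [286.0, 101.0], [305.0, 297.0], [312.0, 336.0]]
```

The bar's outer edge in the side crop, about (218,412) and (535,375), matches the gate near its stop at about 1.0. The rise to 11 N agrees with that. The previous height was about 0.8. I back off 1.5 mm and start the slide.

>>> step_arm:
  deltas:
    - [[0, 0, -1], [0, 0, 0]]
    - [[0, 0, -1.5], [0, 0, 0]]
    - [[0, 0, -1.5], [0, 0, 0]]
    - [[0, 2, -1.5], [0, 0, 0]]
    - [[0, 4, -1.5], [0, 0, 0]]
    - [[0, 6, -1.5], [0, 0, 0]]
    - [[0, 7, -1.5], [0, 0, 0]]
    - [[0, 7, -1.5], [0, 0, 0]]

```text
time: 8.45
tool_pos: [471.3, -29.3, -10.9]
ee_rot: [0.623, 0.782, -0.001, -0.002]
ft_force: [-3.9, -1.6, 6.3]
gripper_width: 0.727
```

```bash
python3 go.py -58 38 -13; python3 look.py f
```

```text
t 8.45 world goal [569.6  -7.6 -13. ] tcp in tray [-158.7   38.7  -10.9] F [-3.9 -1.6  6.3] w 0.727
shift [ -0.8 100.7   1.6] turn [-0.0041 -0.0012  0.0007]
```

View pics/s_f.png

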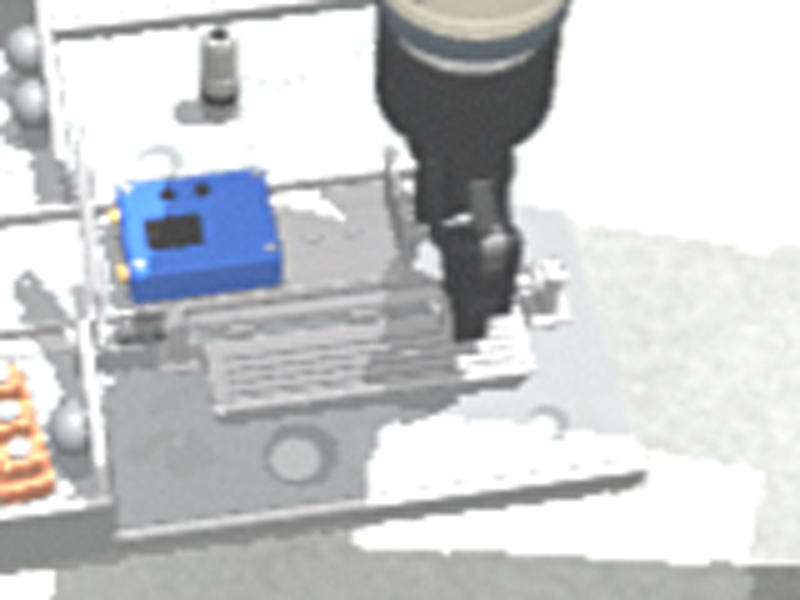

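View pics/w_f.png

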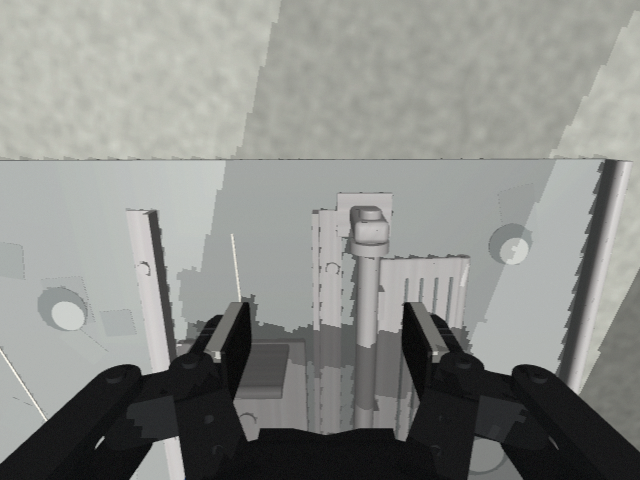

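>>> step_arm:
  deltas:
    - [[0, 3, 0], [0, 0, 0]]
    - [[0, 6, 0], [0, 0, 0]]
    - [[0, 10, 0], [0, 0, 0]]
    - [[0, 14, 0], [0, 0, 0]]
    - [[0, 18, 0], [0, 0, 0]]
    - [[0, 22, 0], [0, 0, 0]]
    - [[0, 25, 0], [0, 0, 0]]
    - [[0, 28, 0], [0, 0, 0]]

```text
time: 9.35
tool_pos: [496.5, -23.0, -11.2]
ee_rot: [0.623, 0.782, -0.002, -0.003]
ft_force: [-9.0, -0.8, 9.4]
gripper_width: 0.734
```

```bash
python3 go.py -58 38 -13; python3 look.py g
```

```text
t 9.35 world goal [569.6  -7.6 -13. ] tcp in tray [-132.6   39.2  -11.2] F [-9.  -0.8  9.4] w 0.734
shift [-1.2 74.7  1.2] turn [-0.0077 -0.0022  0.0005]
```

View pics/s_g.png

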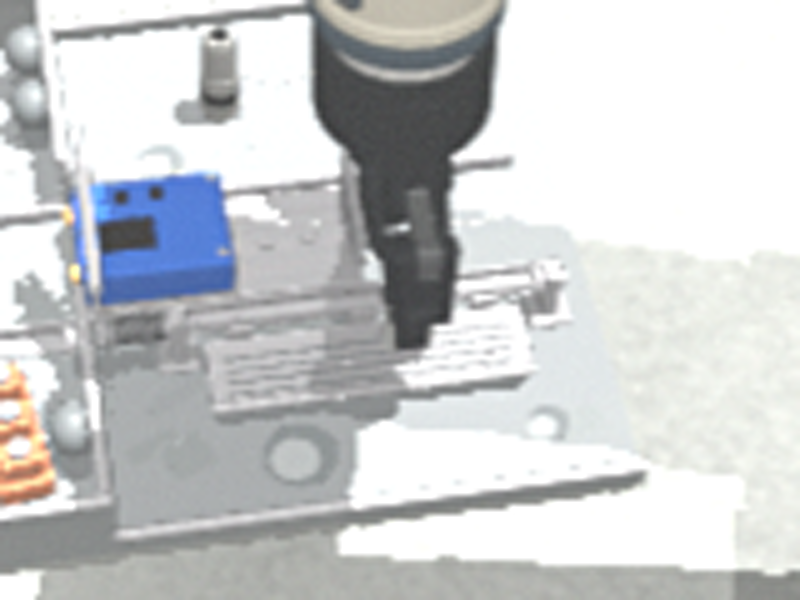

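View pics/w_g.png

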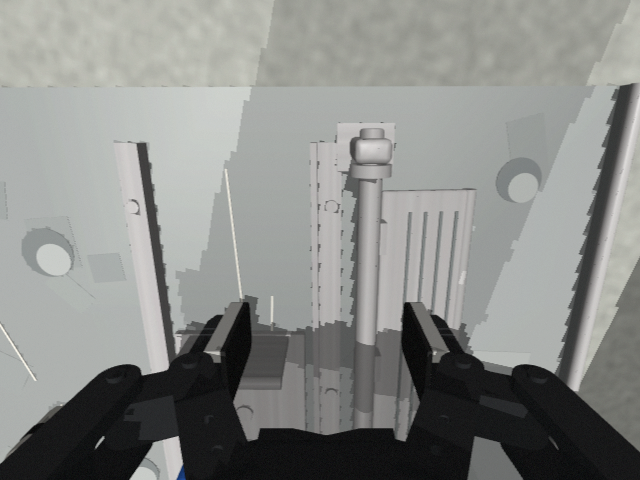

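```bash
cat > cx.py <<'E'
from h import *
from go import P
c=cam("side")
for x in (-50,-35,-30,-25,0,20,36,42,46,50):
    print(x,[((proj(c,T(P,(x-35,yy,z)))[0]-[260,200])*5).round(0).tolist() for yy,z in((28,34),(-28,34),(28,12))], "tab",((proj(c,T(P,(x-94,-22,42)))[0]-[260,200])*5).round(0).tolist())
E
python3 cx.py
```

```text
-50 [[282.0, 257.0], [263.0, 163.0], [282.0, 286.0]] tab [392.0, 146.0]
-35 [[248.0, 260.0], [231.0, 166.0], [249.0, 290.0]] tab [360.0, 150.0]
-30 [[237.0, 262.0], [220.0, 168.0], [238.0, 292.0]] tab [349.0, 151.0]
-25 [[226.0, 263.0], [210.0, 169.0], [227.0, 293.0]] tab [338.0, 153.0]
0 [[171.0, 270.0], [156.0, 175.0], [173.0, 300.0]] tab [285.0, 159.0]
20 [[126.0, 275.0], [113.0, 180.0], [129.0, 305.0]] tab [241.0, 164.0]
36 [[90.0, 279.0], [78.0, 184.0], [93.0, 309.0]] tab [207.0, 168.0]
42 [[77.0, 281.0], [65.0, 186.0], [80.0, 311.0]] tab [194.0, 169.0]
46 [[68.0, 282.0], [56.0, 187.0], [71.0, 312.0]] tab [185.0, 170.0]
50 [[59.0, 283.0], [48.0, 188.0], [62.0, 313.0]] tab [176.0, 171.0]
```

>>> step_arm:
  deltas:
    - [[0, 4, 0], [0, 0, 0]]
    - [[0, 8, 0], [0, 0, 0]]
    - [[0, 12, 0], [0, 0, 0]]
    - [[0, 16, 0], [0, 0, 0]]
    - [[0, 20, 0], [0, 0, 0]]
    - [[0, 24, 0], [0, 0, 0]]
    - [[0, 28, 0], [0, 0, 0]]
    - [[0, 32, 0], [0, 0, 0]]

```text
time: 10.3
tool_pos: [527.7, -15.9, -11.3]
ee_rot: [0.624, 0.782, -0.002, -0.003]
ft_force: [-8.8, -1.2, 8.3]
gripper_width: 0.731
```

```bash
python3 go.py -58 38 -13; python3 look.py h
```

```text
t 10.3 world goal [569.6  -7.6 -13. ] tcp in tray [-100.7   39.2  -11.3] F [-8.8 -1.2  8.3] w 0.731
shift [-1.2 42.7  1.3] turn [-0.0079 -0.0021  0.0004]
```

View pics/s_h.png

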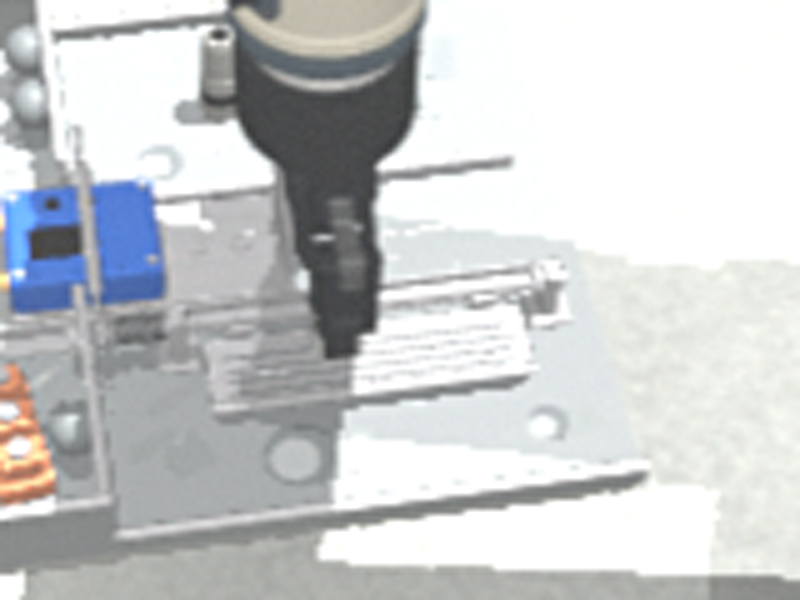

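View pics/w_h.png

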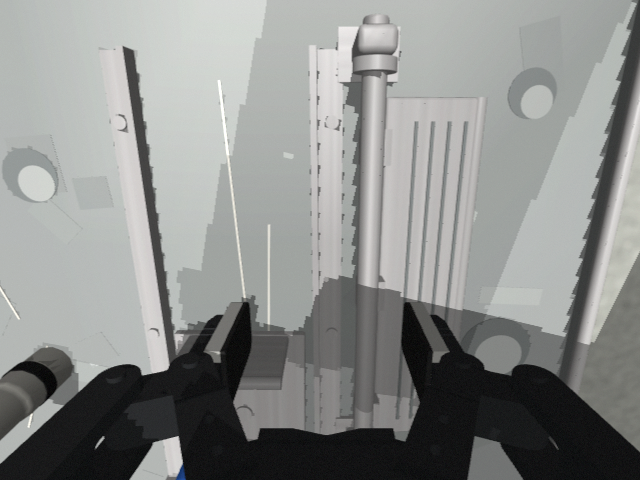

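Pack is halfway under the raised gate, corner (164,270), which puts the carrier at x≈3. The tab finger is pushing on the tab and the bar is still level.

>>> step_arm:
  deltas:
    - [[0, 4, 0], [0, 0, 0]]
    - [[0, 8, 0], [0, 0, 0]]
    - [[0, 12, 0], [0, 0, 0]]
    - [[0, 16, 0], [0, 0, 0]]
    - [[0, 20, 0], [0, 0, 0]]
    - [[0, 24, 0], [0, 0, 0]]
    - [[0, 27, 0], [0, 0, 0]]
    - [[0, 29, 0], [0, 0, 0]]

```text
time: 11.2
tool_pos: [556.8, -9.5, -11.3]
ee_rot: [0.623, 0.782, -0.002, -0.003]
ft_force: [-7.1, -0.5, 8.1]
gripper_width: 0.731
```

```bash
python3 go.py -58 38 -13; python3 look.py i
```

```text
t 11.2 world goal [569.6  -7.6 -13. ] tcp in tray [-70.9  39.  -11.3] F [-7.1 -0.5  8.1] w 0.731
shift [-1.  12.9  1.6] turn [-0.0066 -0.0017  0.0005]
```

View pics/s_i.png

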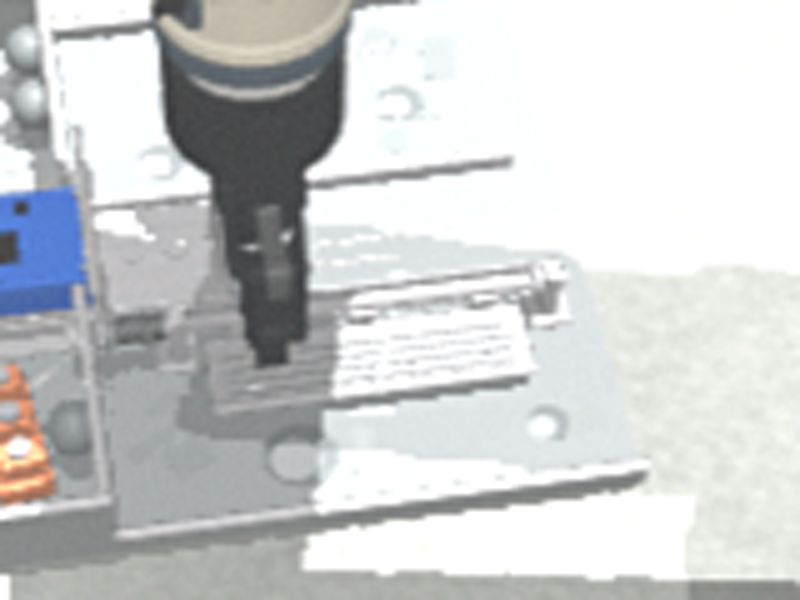

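>>> step_arm:
  deltas:
    - [[0, 3, 0], [0, 0, 0]]
    - [[0, 6, 0], [0, 0, 0]]
    - [[0, 9, 0], [0, 0, 0]]
    - [[0, 11, 0], [0, 0, 0]]
    - [[0, 12, 0], [0, 0, 0]]
    - [[0, 13, 0], [0, 0, 0]]
    - [[0, 13, 0], [0, 0, 0]]
    - [[0, 13, 0], [0, 0, 0]]

```text
time: 12.1
tool_pos: [569.3, -6.7, -11.4]
ee_rot: [0.623, 0.782, -0.002, -0.003]
ft_force: [-7.1, 0.0, 7.2]
gripper_width: 0.73
```

```bash
python3 go.py -58 38 -13; python3 look.py j; python3 - <<'E'
from h import *
i=get_image("side")["color"][:,:,::-1]
cv2.imwrite("pics/g_j.png",cv2.resize(np.clip(i*1.2,0,255).astype(np.uint8)[215:290,230:330],None,fx=8,fy=8,interpolation=cv2.INTER_CUBIC))
E
```

```text
t 12.1 world goal [569.6  -7.6 -13. ] tcp in tray [-58.1  38.9 -11.4] F [-7.1  0.   7.2] w 0.73
shift [-0.9  0.1  1.6] turn [-0.0067 -0.0016  0.0005]
```

View pics/g_j.png

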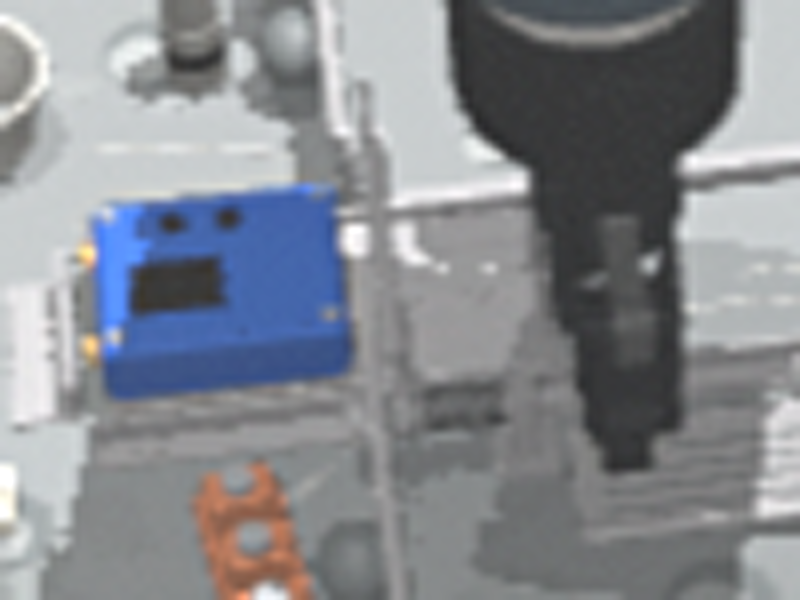

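View pics/w_j.png

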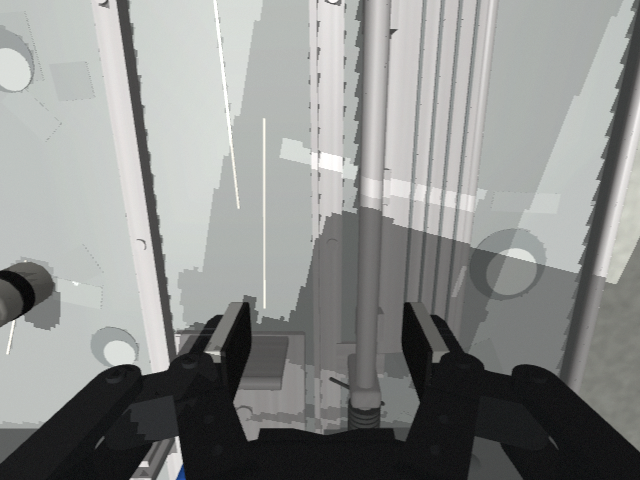

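Pack's rear corner, at about (350,320) in the crop, puts the carrier at x≈46, so the whole pack is behind the blade. I back off the tab, then lift to let the gate close.

>>> step_arm:
  deltas:
    - [[0, -3, 0], [0, 0, 0]]
    - [[0, -6, 0], [0, 0, 0]]
    - [[0, -8, 0], [0, 0, 0]]
    - [[0, -8, 0], [0, 0, 0]]
    - [[0, -8, -4], [0, 0, 0]]
    - [[0, -8, -9], [0, 0, 0]]
    - [[0, -8, -15], [0, 0, 0]]
    - [[0, -8, -21], [0, 0, 0]]

```text
time: 13.05
tool_pos: [564.7, -9.1, 10.7]
ee_rot: [0.623, 0.782, -0.001, -0.0]
ft_force: [0.3, -3.5, -1.5]
gripper_width: 0.728
```

>>> step_arm:
  deltas:
    - [[0, 0, -6], [0, 0, 0]]
    - [[0, 0, -14], [0, 0, 0]]
    - [[0, 0, -24], [0, 0, 0]]
    - [[0, 0, -38], [0, 0, 0]]
    - [[0, 0, -54], [0, 0, 0]]
    - [[0, 0, -72], [0, 0, 0]]
    - [[0, 0, -85], [0, 0, 0]]
    - [[0, 0, -90], [0, 0, 0]]

```text
time: 13.85
tool_pos: [566.1, -8.5, 102.4]
ee_rot: [0.624, 0.782, 0.001, 0.001]
ft_force: [-0.1, -0.6, -0.5]
gripper_width: 0.73
```

```bash
python3 go.py -150 38 130
```

```text
t 13.85 world goal [479.9 -28.  130. ] tcp in tray [-61.6  37.9 102.4] F [-0.1 -0.6 -0.5] w 0.73
shift [  0.1 -88.3 -27.8] turn [0.0026 0.0006 0.0004]
```

>>> step_arm:
  deltas:
    - [[0, -5, -5], [0, 0, 0]]
    - [[0, -20, -20], [0, 0, 0]]
    - [[0, -45, -40], [0, 0, 0]]
    - [[0, -75, -60], [0, 0, 0]]
    - [[0, -105, -75], [0, 0, 0]]
    - [[0, -130, -85], [0, 0, 0]]
    - [[0, -140, -90], [0, 0, 0]]
    - [[0, -140, -90], [0, 0, 0]]

```text
time: 14.65
tool_pos: [427.9, -39.8, 190.7]
ee_rot: [0.624, 0.782, 0.0, 0.0]
ft_force: [0.2, -0.8, -0.9]
gripper_width: 0.731
```

```bash
python3 go.py -150 38 130; python3 - <<'E'
from h import *
for n,b in(("side",(205,190,325,290)),("top",(240,135,390,250))):
    i=get_image(n)["color"][:,:,::-1]; x,y,X,Y=b; f=790/(X-x)
    f=min(f,590/(Y-y)); print(f)
    cv2.imwrite(f"pics/{n}9.png",cv2.resize(i[y:Y,x:X],None,fx=f,fy=f,interpolation=cv2.INTER_CUBIC))
    cv2.imwrite(f"pics/{n}9full.png",i)
E
```

```text
t 14.65 world goal [479.9 -28.  130. ] tcp in tray [-203.3   38.   190.7] F [ 0.2 -0.8 -0.9] w 0.731
shift [ 0.  53.3 60.8] turn [ 0.0004  0.0001 -0.0005]
5.9
5.130434782608695
```

View pics/side9.png

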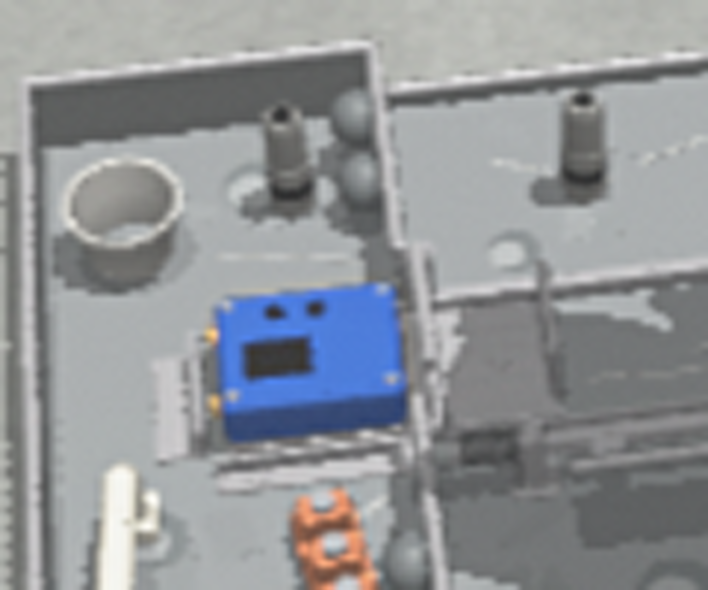

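View pics/top9.png

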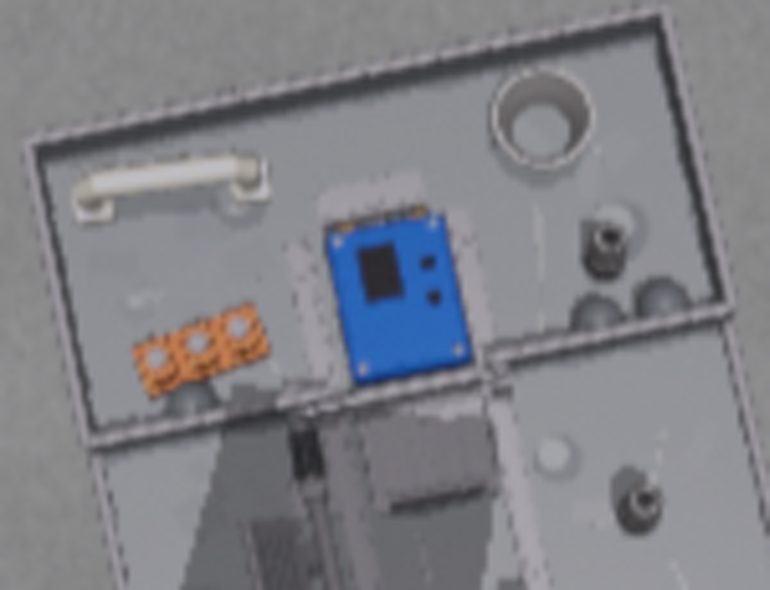

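View pics/side9full.png

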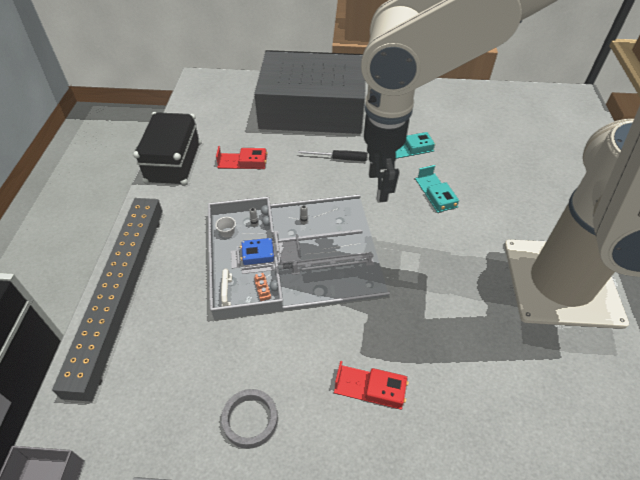

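The gate blade stands across the opening behind the pack, at about (425,300) in the side crop. The pack and tab are on opposite sides of it and the bystanders look unmoved. One last measurement.

```bash
python3 - <<'E'
from h import *
from go import P
f=5.1304; q=lambda u,v:np.array((240+u/f,135+v/f))
o=[((35,28,34),q(328,229)),((35,-28,34),q(441,211)),((-35,28,34),q(354,384)),((-35,-28,34),q(471,360)),((-94,22,42),q(390,507)),((-94,-22,42),q(492,489))]
c=cam("top")
r=lambda p:np.concatenate([proj(c,T(p,X))[0]-y for X,y in o])
s=least_squares(r,[680,0,.22],x_scale=[100,100,.1]).x; d=s-P; k,m=np.cos(P[2]),np.sin(P[2])
print(s,"in tray",k*d[0]+m*d[1],-m*d[0]+k*d[1],d[2], np.abs(r(s)).max())
print(robot.read_state()["qd"].round(3))
print(robot.close_job())
E
```

```text
[ 6.79037476e+02 -2.37360324e+01  2.10717772e-01] in tray 45.127143330649304 -2.0571388496805314 -0.01318222755548687 1.1445574781004382
[ 0.003  0.009 -0.003  0.     0.003 -0.002]
the job is handed in; nothing more can be done
None
```

I stowed the blue pack and handed the job in at about 14.8 s; no verdict is reported. One fingertip held the finger bar down so the gate stayed near 0.9–1.0 rad. The other pushed the carrier's tab until the whole pack was behind the gate. I then backed off the tab, lifted the hand so the gate closed, and moved clear.

**Last checks:**
- **Carrier:** measured at tray x≈45 mm, y≈−2 mm, turned about −0.013 rad. My tray fit is good to about 2 mm.
- **Gate:** it looks shut over the bare plate between pack and tab. I judged this by eye in the side and top views and did not measure the angle.
- **Other gear:** nothing had visibly shifted, again judged by eye.
- **Hand:** about 190 mm up, with wrist force near zero.

**Disagreements:**
- **Fingertip position:** both cameras put the fingertips about 33 mm behind the stated TCP, so I set the press height by sight and force instead.
- **Force on the bar:** it briefly reached about 11 N up and 8 N sideways, probably as the gate met its stop. I eased off 1.5 mm before pushing.
- **Tray position:** the wrist camera and the fixed cameras differed by about 2 mm, which is within the stated calibration.

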